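# Put the spare clamp knob away in the parts drawer

## Task

Put the loose black star-shaped clamp knob from the table top into the open drawer of the small grey parts cabinet, let go of it, then push the drawer fully shut.

Things in the scene. Friction and masses are not known exactly. Their poses are not given: they have to be found in the camera images.
- clamp_knob: the spare clamp knob: black plastic, seven-lobed star shape, 47 mm across and 27 mm high, about 50 g, lying flat on the table top among other small workshop things (wooden wedge, hex bolt, tape roll, ink jar, cup), up to 0.37 m to either side of the middle. Origin: centre of its underside; z up. It can be gripped across its lobes in any direction.
- parts_cabinet_drawer0 (a joint): how far the cabinet's only drawer is pulled out, in m: 0 fully shut (front flush with the cabinet), 0.15 at the outer stop; starts 0.12 to 0.145. It slides freely with about 1 N of friction and stays where it is left. The grey cabinet is fixed to the table, 200 mm wide, 220 mm deep, 85 mm high, its flat top 85 mm above the table; turned up to 0.12 rad from facing the robot.
- parts_cabinet_drawer0_handle (a point): centre of the drawer's steel bar handle, 47 mm above the table: a level round bar 11 mm thick and about 110 mm long along y, standing 35 mm in front of the drawer's front (flat, 194 mm wide, its top edge 72 mm above the table). Moves with the drawer. x points into the cabinet (the way the drawer shuts), z up.
- drawer_floor (a point): centre of the drawer's inner floor, 22 mm above the table; moves with the drawer. x points into the cabinet, y to the left, z up. The inside is 175 mm long in x, 158 mm wide in y, with walls 41 mm above the floor (rim 63 mm above the table). The drawer's front panel lies 93 to 108 mm in front (-x) of this point; the cabinet's top covers all of the drawer that has not been pulled out: what is open to above runs from x = -87 mm to x = (pull-out - 93 mm).

How it is judged:
On the way:
1. the knob lies released in the drawer while the drawer is still open (more than 60 mm) (x of clamp_knob in the frame of drawer_floor between -0.085 and 0.085 m and y of clamp_knob in the frame of drawer_floor between -0.078 and 0.078 m and z of clamp_knob in the frame of drawer_floor between -0.01 and 0.04 m and value of joint parts_cabinet_drawer0 above 0.06 m and contact force between the fingers and clamp_knob below 0.1 N), for 0.2 s.
At the end, for the whole second after the job is handed in: the clamp knob rests inside the drawer (its origin within the drawer's inner walls and less than 40 mm above its floor), and the drawer is shut to within 10 mm (x of clamp_knob in the frame of drawer_floor between -0.085 and 0.085 m and y of clamp_knob in the frame of drawer_floor between -0.078 and 0.078 m and z of clamp_knob in the frame of drawer_floor between -0.01 and 0.04 m and value of joint parts_cabinet_drawer0 below 0.01 m and linear speed of clamp_knob below 0.02 m/s); the robot touches nothing.
It also fails if it takes over 48 s, if anything falls off the work surface, if the arm or the gripper's body presses on something with over 40 N, if the wrist force passes 120 N, or if a joint passes its speed limit or range.

## Robot

A 6-joint arm with a two-finger parallel gripper is mounted at the origin on a cart in front of the work surface, level with it; the furniture and walls round the work are solid. World frame = base frame: x ahead of the robot, y to its left, z up, the work surface at z = 0. Lengths are in m, angles in rad, forces in N, time in s.
With the tool pointing down it reaches from about 0.375 to 0.975 m from the base axis. Payload 3.8 kg.
Tool frame: the origin (TCP) lies at the very end of the fingers, on their centre line; the grasp point (between the pads) lies 19 mm behind it (bot.pinch_z is the distance from the TCP to the grasp point, in m); x points along the fingers, y is the direction in which the jaws open and shut, and the axes are right-handed (so a half turn about x gives the same grasp; the last joint's range is limited). The gripper opens to 85 mm and grips with 20 to 120 N. Pads are 22 mm wide; open, the fingers measure 114 mm over their backs; the gripper's body (76 mm by 85 mm) begins 54 mm behind the grasp point. The pads swing forward as they close: fully open they stand 13 mm farther back than shut.
Start: joints at [1.249, 0.264, 1.604, -0, 1.274, -0.037], TCP at [0.19, 0.648, 0.204] pointing down, gripper open.
Joint ranges: [-2.63, 2.63], [-0.94, 2.18], [0.31, 2.57], [-1.31, 4.45], [0, 2.66], [-2.55, 2.55]. Speed limits (rad/s): [2.57, 2.57, 3.14, 3.14, 3.14, 3.14].

## Interface

Orientations are given as a rotation vector (axis times angle).
In Python, from workcell import monitor, imaging, finish_job, bot gives the robot as it stands.
- The arm moves only by the tool jog_arm, never from a script. Its argument "rows" is a list of rows, each a list of 7 numbers: the shift along the tool's x, y, z in m, then the turn, a rotation vector about the tool's x, y, z in rad, then the opening in per cent of the stroke, from 0 (shut) to 100 (fully open). A call has 1 to 20 rows; each row is the pose to reach, as a shift and turn from the pose measured when the call began, along the tool's axes at that moment; what a row does not reach only later rows make up. A row lasts 1/10 s, in which the tool goes at most 50 mm and 8.59 degrees, less where a joint would pass 70% of its speed; a pose out of reach is approached as far as the arm can. A call with a gripper value outside its range is refused whole. The fingers move at their own pace and stop on an object; "force" is the grip in N (left out, the last holds). Time passes only in rows, so rows that repeat a pose let the fingers close. It gives the time, the measured TCP pose, the force and the opening at its end, in the units of the state.
- monitor.read_state(): the state, without advancing time (a new reading comes with each control period).
- imaging.read_camera(name): name is "side" or "top" or "wrist"; returns the picture (420x560x3 uint8, blue, green, red); there is no depth.
- imaging.camera_params(name): a dict with "fx", "fy", "cx", "cy" (pixels), "T" (4x4, takes a point from camera to world coordinates); the wrist camera has in their place "T_tool_cam" (4x4, takes a point from camera to tool coordinates, whose origin is the TCP and whose axes are the tool frame's). Camera axes: x right, y down, z forward; pixel columns grow to the right and rows downward; lengths in m; the calibration is good to about 2 mm. A picture is of the moment at which its call begins: read the wrist's pose just before it. camera_params takes no time and is no camera call.
- finish_job(): hands the job in, once; it reports no verdict.
The state is a dict: "time": time; "q": joint angles; "joint_vel": joint speeds; "joint_torque": joint torques, N m; "tool_pos": TCP position; "tcp_rot": TCP orientation; "wrist_force": force on the tool from outside, world axes, zero at the start; "torque": the same for the moment, N m; "width": opening from 0.0 (shut) to 1.0 (fully open).
Only numpy, scipy, OpenCV 4.12 (cv2) and the standard library are available. Lean on these libraries where they do the work, as an engineer would, in place of code of your own. Each camera call takes 0.05 s, during which the arm holds its last target. There are 200 camera calls.

## Working session

There is one attempt and no reset: what is moved stays moved. The work goes in short steps, Python scripts to look and compute and a tool call to move; the robot and the scene stay as the last step left them, time stands still between calls to the robot, and variables do not carry over. Pictures are saved under pics/ and viewed, about 8 in all and at most 12, crops included, and the job is handed in when it is done.

Besides the shell and the picture viewer there is one more tool, called after "Emit:" as name([rows], argument=value, ...), one row to a line, values as JSON. jog_arm: Moves the arm, as the interface text tells. Its arguments: {"type":"object","properties":{"rows":{"type":"array","items":{"type":"array","items":{"type":"number"}}},"force":{"type":"number"}},"required":["rows"]}

```bash
mkdir -p pics
cat > h.py <<'E'
import numpy as np, cv2
from workcell import monitor, imaging, finish_job, bot
from scipy.spatial.transform import Rotation as R
def tool():
    s=monitor.read_state(); T=np.eye(4); T[:3,:3]=R.from_rotvec(s["tcp_rot"]).as_matrix(); T[:3,3]=s["tool_pos"]; return T
def px2w(p,T,u,v,z):
    d=T[:3,:3]@np.array([(u-p["cx"])/p["fx"],(v-p["cy"])/p["fy"],1]); o=T[:3,3]
    return o+d*(z-o[2])/d[2]
def w2px(p,T,X):
    c=np.linalg.inv(T)@np.append(X,1); return p["fx"]*c[0]/c[2]+p["cx"],p["fy"]*c[1]/c[2]+p["cy"]
E
python3 - <<'E'
from h import *
print(monitor.read_state()); print(tool().round(3))
for n in("top","side"):
    print({k:np.round(v,3).tolist() for k,v in imaging.camera_params(n).items()})
    cv2.imwrite(f"pics/{n}0.png",imaging.read_camera(n))
print(imaging.camera_params("wrist"))
E
```

```text
{'time': 0.0, 'q': array([ 1.24909856e+00,  2.64770187e-01,  1.60538335e+00,  7.88088936e-06,
        1.27372098e+00, -3.69243701e-02]), 'joint_vel': array([-9.04472341e-04, -2.66058298e-03,  1.15379393e-03, -3.25900307e-04,
       -3.04626635e-05, -2.61564307e-04]), 'joint_torque': array([ 6.30586019e-04, -5.15109551e+01, -3.67311537e+01, -3.49696520e-04,
        1.27913133e-02,  1.32278282e-05]), 'tool_pos': array([0.18939469, 0.64704617, 0.20294559]), 'tcp_rot': array([ 0.22177099,  1.55962808, -0.22530574]), 'wrist_force': array([-0.12986601,  0.47458848,  0.28968287]), 'torque': array([0.03900303, 0.03310614, 0.04973985]), 'width': 0.9986425674825746}
[[-0.001  0.281  0.96   0.189]
 [-0.002  0.96  -0.281  0.647]
 [-1.    -0.002 -0.     0.203]
 [ 0.     0.     0.     1.   ]]
{'fx': 436.253, 'fy': 436.253, 'cx': 277.476, 'cy': 207.379, 'T': [[-0.006, -0.995, 0.097, 0.466], [-1.0, 0.007, 0.006, -0.021], [-0.007, -0.097, -0.995, 1.395], [0.0, 0.0, 0.0, 1.0]]}
{'fx': 381.515, 'fy': 381.515, 'cx': 282.067, 'cy': 204.552, 'T': [[-0.994, -0.033, 0.103, 0.497], [-0.106, 0.488, -0.867, 0.798], [-0.022, -0.872, -0.488, 0.554], [0.0, 0.0, 0.0, 1.0]]}
{'fx': 290.295124317779, 'fy': 290.295124317779, 'cx': 277.9185106550381, 'cy': 206.7352019479394, 'T_tool_cam': array([[ 4.97028053e-04, -2.90850918e-01,  9.56768256e-01,
        -1.70704759e-01],
       [ 9.99999850e-01,  3.65320756e-04, -4.08431298e-04,
         5.17790428e-04],
       [-2.30734685e-04,  9.56768316e-01,  2.90851056e-01,
        -7.39255326e-02],
       [ 0.00000000e+00,  0.00000000e+00,  0.00000000e+00,
         1.00000000e+00]])}
```

View pics/top0.png

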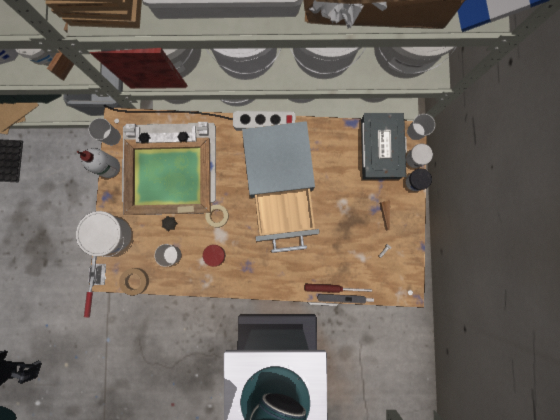

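View pics/side0.png

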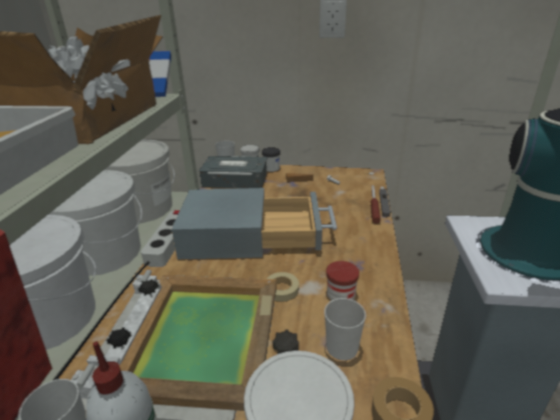

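Top view: the loose knob is at about (169,223), by the framed tray. The cabinet top spans (245,128) to (314,190), the open drawer lies below it, and the handle is at about (289,246). The knobs at (143,137) and (183,137) are mounted ones. Next I measure.

Run:
```python
from h import *
im=cv2.imread("pics/top0.png"); 
a=cv2.resize(im[115:260,235:325],None,fx=4,fy=4,interpolation=cv2.INTER_CUBIC)
b=cv2.resize(im[190:260,140:235],None,fx=4,fy=4,interpolation=cv2.INTER_CUBIC)
o=np.zeros((580,760,3),np.uint8);o[:,:360]=a;o[:280,370:750]=b
cv2.imwrite("pics/z.png",o)
p=imaging.camera_params("top");T=p["T"]
g=cv2.cvtColor(im,cv2.COLOR_BGR2GRAY)[210:236,156:182]
m=g<60; v,u=np.nonzero(m); print(m.sum(),u.mean()+156,v.mean()+210, np.ptp(u),np.ptp(v))
print("knob",px2w(p,T,u.mean()+156,v.mean()+210,.02))
ps=imaging.camera_params("side");print("in side",w2px(ps,ps["T"],px2w(p,T,u.mean()+156,v.mean()+210,.02)))
```

```text
135 168.88888888888889 223.05185185185186 13 13
knob [0.55273821 0.33127904 0.02      ]
in side (np.float64(285.04664682733454), np.float64(339.3276310660774))
```

View pics/z.png

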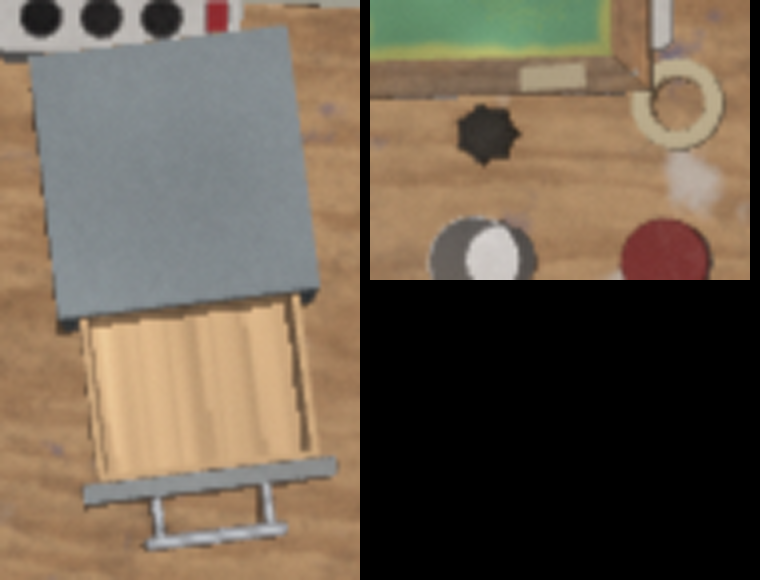

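Zoom: the cabinet's top corners, handle ends and drawer front are clear. The knob has about 8 mm to the frame edge behind it, with room to left and right, so I'll grip along y.

Run:
```python
from h import *
p=imaging.camera_params("top");T=p["T"]
f=lambda u,v,z:px2w(p,T,235+u/4-.4,115+v/4-.4,z)
FL,FR,BL,BR=[f(*c,.085) for c in((62,319),(318,290),(32,58),(288,28))]
H1,H2=f(148,546,.05),f(286,528,.05);P1,P2=f(85,490,.072),f(335,462,.072)
for n,x in dict(FL=FL,FR=FR,BL=BL,BR=BR,H1=H1,H2=H2,P1=P1,P2=P2).items(): print(n,x.round(3))
n=np.linalg.norm;print(n(FL-FR),n(FL-BL),n(FR-BR),n(H1-H2),n(P1-P2))
d=BL+BR-FL-FR;d/=n(d);w=FL-FR;print("yaw",np.arctan2(d[1],d[0]),np.arctan2(-w[0],w[1]))
d[2]=0;h=(H1+H2)/2;F=(FL+FR)/2
print("handle",h,"bar->cab front",(F-h)@d,"pull",(F-h)@d-.035, "floor c",h+d*(.035+.108-.0),"lateral",np.cross(d,h-F)[2])
t=tool();R0=t[:3,:3]
for n_,yaw,X in(("knob",0,[.553,.331,.12]),):
    Rd=np.array([[0,np.sin(-yaw),np.cos(yaw)],[0,np.cos(yaw),np.sin(yaw)],[-1,0,0]])
    print(R0.T@(np.array(X)-t[:3,3]), R.from_matrix(R0.T@Rd).as_rotvec())
```

```text
FL [0.634 0.07  0.085]
FR [ 0.655 -0.124  0.085]
BL [0.836 0.093 0.085]
BR [ 0.858 -0.104  0.085]
H1 [0.462 0.006 0.05 ]
H2 [ 0.476 -0.1    0.05 ]
P1 [0.505 0.053 0.072]
P2 [ 0.525 -0.136  0.072]
0.19509353877244037 0.20353411954242998 0.204439747192749 0.10679995578971725 0.1905383764588489
yaw 0.10574472484455862 0.10632563277227107
handle [ 0.46901044 -0.04666927  0.05      ] bar->cab front 0.17638936529496366 pull 0.14138936529496365 floor c [ 0.61121168 -0.03157594  0.05      ] lateral -0.0008976360397528957
[ 0.08345062 -0.20109221  0.43775072] [-0.28477588 -0.00036153  0.00200464]
```

Emit:
jog_arm([
  [-0.01,-0.02,0.045,-0.1,0,0,100],
  [-0.02,-0.04,0.09,-0.2,0,0,100],
  [-0.02,-0.06,0.135,-0.285,0,0,100],
  [-0.02,-0.08,0.18,-0.285,0,0,100],
  [-0.02,-0.1,0.22,-0.285,0,0,100],
  [-0.02,-0.12,0.265,-0.285,0,0,100],
  [-0.02,-0.14,0.31,-0.285,0,0,100],
  [-0.01,-0.16,0.355,-0.285,0,0,100],
  [0.01,-0.18,0.395,-0.285,0,0,100],
  [0.03,-0.201,0.438,-0.285,0,0.002,100],
  [0.05,-0.201,0.438,-0.285,0,0.002,100],
  [0.05,-0.201,0.438,-0.285,0,0.002,100],
])

```text
time: 1.3
tool_pos: [0.5516, 0.3281, 0.1488]
tcp_rot: [-0.001, 1.578, -0.005]
wrist_force: [-0.5, -0.2, -0.9]
width: 1.002
```

```bash
cat > look.py <<'E'
from h import *
import sys
t=tool(); im=imaging.read_camera("wrist"); p=imaging.camera_params("wrist"); T=t@p["T_tool_cam"]
np.savez("w.npz",T=T,t=t); s=monitor.read_state()
print(s["time"],s["tool_pos"],s["tcp_rot"],s["wrist_force"],s["width"])
cv2.imwrite("pics/%s.png"%sys.argv[1],im)
E
python3 look.py w1
python3 - <<'E'
from h import *
p=imaging.camera_params("wrist");T=np.load("w.npz")["T"]
print(w2px(p,T,[.553,.331,.02]))
E
```

```text
1.35 [0.5518551  0.32958101 0.15088852] [-6.72286483e-04  1.57607008e+00 -2.82804780e-03] [-0.06091812 -0.43121552 -0.65604051] 0.9984546018097533
(np.float64(280.8529496246109), np.float64(193.4177448414202))
```

View pics/w1.png

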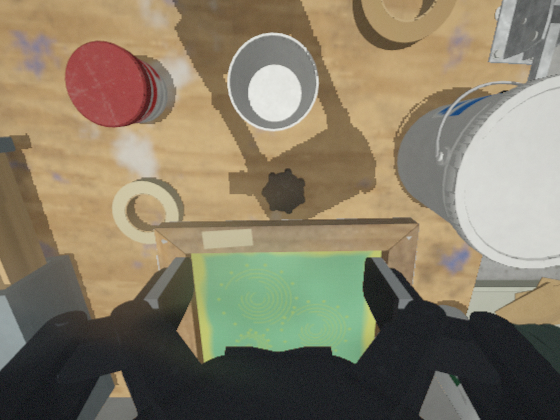

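Wrist view: the knob is at about (284,191), close to the prediction (281,193). The frame edge is just below it, at about row 222, and the cup rim's near edge is at (273,130).

Run:
```python
from h import *
p=imaging.camera_params("wrist");z=np.load("w.npz");T=z["T"];t=z["t"]
im=cv2.imread("pics/w1.png");g=cv2.cvtColor(im,cv2.COLOR_BGR2GRAY)[160:218,250:318]
m=(g<52).astype(np.uint8);n,l,s,c=cv2.connectedComponentsWithStats(m);i=1+s[1:,4].argmax();print(s[i],c[i]+[250,160])
u,v=s[i][0]+250+s[i][2]/2,s[i][1]+160+s[i][3]/2
X=px2w(p,T,u,v,.015);print(u,v,X,px2w(p,T,284,191,.015),"size",s[i][2:4]*(T[2,3]-.015)/290)
for h in(.05,.08,.1):print("cup rim",px2w(p,T,273,130,h),"frame edge",px2w(p,T,284,225,h*.4))
print(np.round(t[:3,:3].T@(np.array([X[0],X[1],.005])-t[:3,3]),4))
```

```text
[21 13  3  1  3] [272. 173.]
272.5 173.5 [0.53249512 0.32216718 0.015     ] [0.55155443 0.33442105 0.015     ] size [0.00315596 0.00105199]
cup rim [0.48688348 0.32374957 0.05      ] frame edge [0.58868967 0.33446619 0.02      ]
cup rim [0.48601566 0.32436924 0.08      ] frame edge [0.58430602 0.33426072 0.032     ]
cup rim [0.48543711 0.32478235 0.1       ] frame edge [0.58138359 0.33412374 0.04      ]
[ 0.144  -0.0054 -0.018 ]
```

Emit:
jog_arm([
  [0.04,0.0035,0,0,0,0,90],
  [0.08,0.0035,0,0,0,0,80],
  [0.11,0.0035,0,0,0,0,80],
  [0.13,0.0035,0,0,0,0,80],
  [0.14,0.0035,0,0,0,0,80],
  [0.147,0.0035,0,0,0,0,80],
  [0.147,0.0035,0,0,0,0,80],
  [0.147,0.0035,0,0,0,0,80],
])

```text
time: 2.15
tool_pos: [0.5521, 0.3337, 0.0055]
tcp_rot: [-0.0, 1.574, -0.001]
wrist_force: [0.2, 0.5, 0.1]
width: 0.796
```

Emit:
jog_arm([
  [0,0,0,0,0,0,20],
  [0,0,0,0,0,0,20],
  [0,0,0,0,0,0,20],
  [0,0,0,0,0,0,20],
  [0,0,0,0,0,0,20],
  [0,0,0,0,0,0,20],
  [0,0,0,0,0,0,20],
  [0,0,0,0,0,0,20],
], force=40)

```text
time: 2.95
tool_pos: [0.552, 0.3336, 0.0054]
tcp_rot: [-0.0, 1.574, -0.002]
wrist_force: [-0.1, 0.7, -0.4]
width: 0.196
```

Closed to 17 mm, so the knob isn't between the pads. I'll look.

```bash
python3 look.py w2
python3 - <<'E'
from h import *
a=cv2.imread("pics/w2.png"); b=imaging.read_camera("top")
b=cv2.resize(b[180:270,110:220],(560,458),interpolation=cv2.INTER_CUBIC)
o=np.hstack([cv2.resize(a,(400,300)),cv2.resize(b,(400,327))[:300]]);cv2.imwrite("pics/w2b.png",o)
E
```

```text
3.0 [0.55200017 0.33364521 0.00538859] [-1.62209464e-04  1.57405554e+00 -1.56066080e-03] [ 0.19232351 -0.31685569 -0.46552065] 0.1956533917494898
```

View pics/w2b.png

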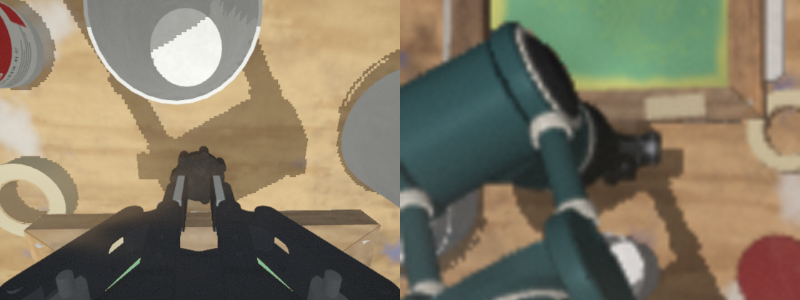

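Run:
```python
from h import *
a=cv2.imread("pics/w2.png")
cv2.imwrite("pics/w2c.png",cv2.resize(cv2.convertScaleAbs(a[185:345,190:375],alpha=1.8,beta=25),None,fx=3.7,fy=3.7,interpolation=cv2.INTER_CUBIC))
p=imaging.camera_params("wrist");T=np.load("w.npz")["T"]
for X in([.552,.3336,.0054],[.552,.3421,.0054],[.552,.3251,.0054],[.552,.333,.027]): 
  u,v=w2px(p,T,X);print(u,v,(u-190)*3.7,(v-185)*3.7)
```

```text
277.33158085371593 239.7384749765991 323.126849158749 202.53235741341666
290.6882182200944 239.73818411268098 372.5464074143494 202.53128121691964
263.97696437599154 239.73876579650866 273.71476819116873 202.53343344708205
276.13805481977215 254.8901197389383 318.71080283315695 258.5934430340717
```

View pics/w2c.png

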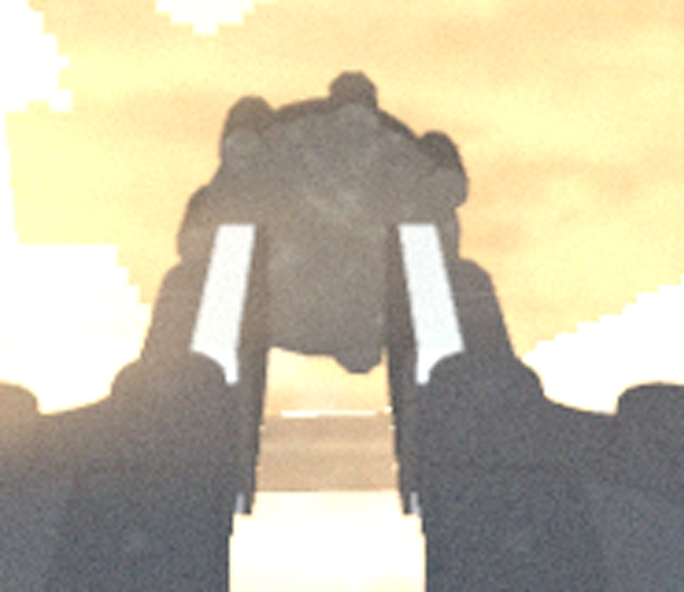

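The knob lies where expected, but the fingers seem to be above it rather than round it. I'll check the tip height with the side camera.

Run:
```python
from h import *
p=imaging.camera_params("side");im=imaging.read_camera("side");t=tool()
u,v=w2px(p,p["T"],t[:3,3]);print(u,v,[w2px(p,p["T"],t[:3,3]+[0,0,h]) for h in(.03,.06)])
c=im[240:390,200:370].copy();c=cv2.resize(c,None,fx=4,fy=4,interpolation=cv2.INTER_CUBIC)
for h in(0,.03,.06):
    a,b=w2px(p,p["T"],t[:3,3]+[0,0,h]);cv2.circle(c,(int((a-200)*4),int((b-240)*4)),3,(0,0,255),-1)
cv2.imwrite("pics/s2.png",c)
```

```text
285.4626266251021 346.1881202367252 [(np.float64(285.16483106941126), np.float64(334.2190492513788)), (np.float64(284.8535401993351), np.float64(321.7075713269061))]
```

View pics/s2.png

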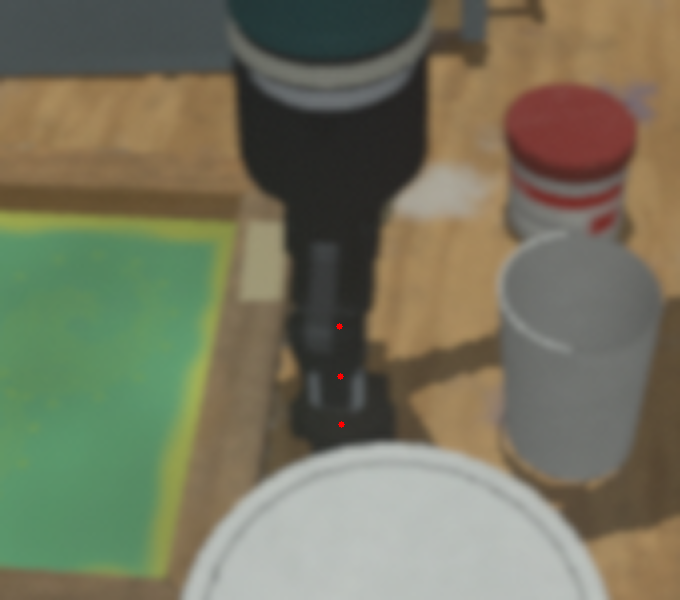

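Tips look level with the knob's top. A cheap test: close further and see whether anything is between the pads.

Emit:
jog_arm([
  [0,0,0,0,0,0,5],
  [0,0,0,0,0,0,5],
  [0,0,0,0,0,0,5],
  [0,0,0,0,0,0,5],
])

```text
time: 3.5
tool_pos: [0.552, 0.3337, 0.0054]
tcp_rot: [-0.0, 1.574, -0.002]
wrist_force: [0.1, 0.8, -0.5]
width: 0.048
```

Emit:
jog_arm([
  [0,0,0,0,0,0,80],
  [0,0,0,0,0,0,80],
  [0,0,0,0,0,0,80],
  [0,0,0,0,0,0,80],
  [0.004,0,0,0,0,0,80],
  [0.006,0,0,0,0,0,80],
  [0.006,0,0,0,0,0,80],
])

```text
time: 4.2
tool_pos: [0.5514, 0.3333, -0.0013]
tcp_rot: [-0.001, 1.575, -0.002]
wrist_force: [-0.1, -0.0, -1.0]
width: 0.799
```

Run:
```python
from h import *
print([a for a in dir(bot) if a[0]!='_'],bot.pinch_z)
a=imaging.read_camera("wrist")
p=imaging.camera_params("wrist");T=tool()@p["T_tool_cam"]
w=cv2.resize(cv2.convertScaleAbs(a[175:345,170:390],alpha=1.8,beta=25),None,fx=3.5,fy=3.5,interpolation=cv2.INTER_CUBIC)
cv2.imwrite("pics/w3.png",w);print(tool()[:3,3])
```

```text
['MotionError', 'pinch_z'] 0.0187
[ 0.55164791  0.33347136 -0.00107688]
```

View pics/w3.png

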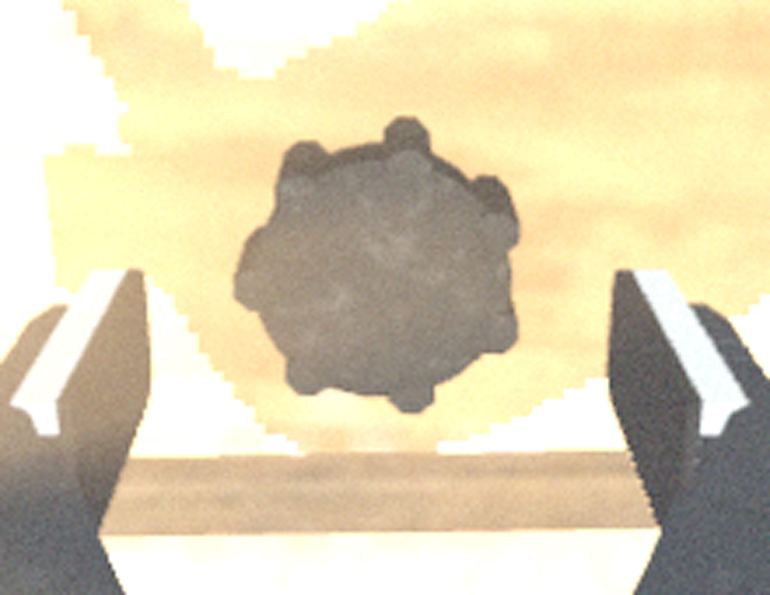

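The measurement shows the finger tips actually sit about 36 mm behind the reported TCP at this opening (the gap's apparent size agrees). That is about 25 mm more than the data says, which explains the miss. The knob hasn't moved, and its centre is 4 mm nearer the robot than the TCP. I'll go lower in steps and watch the force.

Emit:
jog_arm([
  [0.005,0,-0.004,0,0,0,80],
  [0.01,0,-0.004,0,0,0,80],
  [0.014,0,-0.004,0,0,0,80],
  [0.017,0,-0.004,0,0,0,80],
  [0.017,0,-0.004,0,0,0,80],
])

```text
time: 4.75
tool_pos: [0.547, 0.3331, -0.0189]
tcp_rot: [-0.001, 1.576, -0.002]
wrist_force: [0.1, -0.5, 0.0]
width: 0.799
```

Emit:
jog_arm([
  [0.002,0,0,0,0,0,80],
  [0.004,0,0,0,0,0,80],
  [0.005,0,0,0,0,0,80],
])

```text
time: 5.05
tool_pos: [0.547, 0.3331, -0.0241]
tcp_rot: [-0.001, 1.576, -0.002]
wrist_force: [-0.1, 1.8, 0.8]
width: 0.798
```

Emit:
jog_arm([
  [0,0,0,0,0,0,20],
  [0,0,0,0,0,0,20],
  [0,0,0,0,0,0,20],
  [0,0,0,0,0,0,20],
  [0,0,0,0,0,0,20],
  [0,0,0,0,0,0,20],
  [0,0,0,0,0,0,20],
], force=40)

```text
time: 5.75
tool_pos: [0.5473, 0.3333, -0.0238]
tcp_rot: [-0.001, 1.575, -0.002]
wrist_force: [0.6, 0.6, 2.7]
width: 0.515
```

Gripped at 44 mm. Lift and carry to above the drawer.

Emit:
jog_arm([
  [-0.02,0,0,0,0,0,20],
  [-0.06,0,0,0,0,0,20],
  [-0.1,0,0,0,0,0,20],
  [-0.14,-0.01,0,0,0,0,20],
  [-0.154,-0.04,0,0,0,0,20],
  [-0.154,-0.08,0.005,0,0,0,20],
  [-0.154,-0.12,0.01,0,0,0,20],
  [-0.154,-0.16,0.015,0,0,0,20],
  [-0.154,-0.2,0.02,-0.03,0,0,20],
  [-0.154,-0.24,0.025,-0.05,0,0,20],
  [-0.154,-0.28,0.03,-0.07,0,0,20],
  [-0.154,-0.32,0.035,-0.09,0,0,20],
  [-0.154,-0.35,0.037,-0.106,0,0,20],
  [-0.154,-0.367,0.039,-0.106,0,0,20],
  [-0.154,-0.367,0.039,-0.106,0,0,20],
  [-0.154,-0.367,0.039,-0.106,0,0,20],
])

```text
time: 7.35
tool_pos: [0.5864, -0.0329, 0.1304]
tcp_rot: [-0.082, 1.575, 0.081]
wrist_force: [-0.3, 0.0, 0.1]
width: 0.521
```

```bash
python3 look.py w4
```

```text
7.4 [ 0.58642177 -0.03242482  0.13042825] [-0.0833161   1.57454553  0.08213673] [-0.4165443  -0.07801219 -0.51094084] 0.5157488762525867
```

View pics/w4.png

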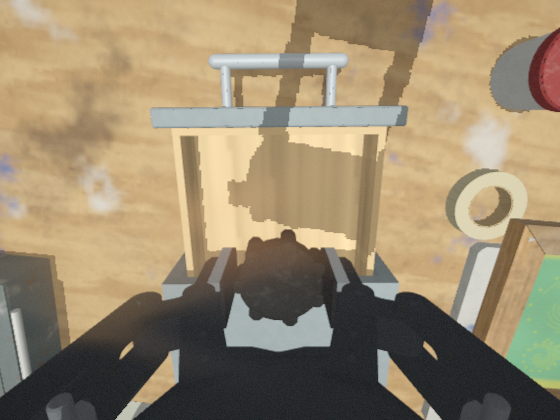

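Wrist view: the knob is held between the pads. The drawer is below and squared up, with the handle bar at row 62, the panel's inner edge at row 127 and the cabinet front edge at row 283.

Run:
```python
from h import *
p=imaging.camera_params("wrist");z=np.load("w.npz");T=z["T"];t=z["t"]
for n,u,v,h in(("handle",279,62,.05),("barL",212,62,.05),("barR",346,61,.05),("panelL",153,107,.072),("panelR",407,107,.072),("panel in",279,127,.072),("rimL",188,140,.063),("rimR",382,140,.063),("cabL",165,283,.085),("cabR",396,282,.085)):
    X=px2w(p,T,u,v,h);print(n,X.round(4),"tool",(t[:3,:3].T@(X-t[:3,3])).round(4))
print(t.round(3))
```

```text
handle [ 0.4701 -0.044   0.05  ] tool [ 0.081   0.0011 -0.1163]
barL [ 0.4756 -0.0964  0.05  ] tool [ 0.081  -0.0516 -0.1163]
barR [0.464  0.0083 0.05  ] tool [ 0.081   0.0538 -0.1171]
panelL [ 0.5142 -0.1342  0.072 ] tool [ 0.0589 -0.0932 -0.082 ]
panelR [0.4944 0.0548 0.072 ] tool [ 0.0588  0.0968 -0.082 ]
panel in [ 0.5187 -0.0389  0.072 ] tool [ 0.0587  0.0011 -0.0676]
rimL [ 0.5366 -0.1104  0.063 ] tool [ 0.0677 -0.0719 -0.0573]
rimR [0.5203 0.0444 0.063 ] tool [ 0.0677  0.0838 -0.0573]
cabL [ 0.6549 -0.1213  0.085 ] tool [ 0.0451 -0.095   0.0591]
cabR [0.6335 0.0724 0.085 ] tool [0.045  0.0999 0.0581]
[[-0.005 -0.104  0.995  0.586]
 [-0.001  0.995  0.104 -0.033]
 [-1.    -0.    -0.005  0.13 ]
 [ 0.     0.     0.     1.   ]]
```

Emit:
jog_arm([
  [0.04,0.003,-0.005,0,0,0,20],
  [0.08,0.003,-0.005,0,0,0,20],
  [0.105,0.003,-0.005,0,0,0,20],
  [0.118,0.003,-0.005,0,0,0,20],
  [0.125,0.003,-0.005,0,0,0,20],
  [0.128,0.003,-0.005,0,0,0,20],
  [0.129,0.003,-0.005,0,0,0,20],
  [0.129,0.003,-0.005,0,0,0,20],
])

```text
time: 8.2
tool_pos: [0.5817, -0.0301, 0.0028]
tcp_rot: [-0.084, 1.572, 0.082]
wrist_force: [-0.1, -0.8, 0.2]
width: 0.517
```

Emit:
jog_arm([
  [0,0,0,0,0,0,80],
  [0,0,0,0,0,0,80],
  [0,0,0,0,0,0,80],
  [0,0,0,0,0,0,80],
  [0,0,0,0,0,0,80],
  [-0.02,0,0,0,0,0,80],
  [-0.05,0,0,0,0,0,80],
  [-0.09,0,0,0,0,0,80],
  [-0.13,0,0,0,0,0,80],
  [-0.15,0,-0.02,0,0,0,80],
  [-0.15,0,-0.06,0,0,0,80],
  [-0.15,0,-0.06,0,0,0,80],
])

```text
time: 9.4
tool_pos: [0.5179, -0.0363, 0.1525]
tcp_rot: [-0.083, 1.576, 0.082]
wrist_force: [-1.0, 0.7, -0.3]
width: 0.799
```

```bash
python3 look.py w5
```

```text
9.45 [ 0.52018114 -0.03625439  0.15264466] [-0.08310304  1.57336548  0.08160863] [0.3192381  0.44484045 0.2580761 ] 0.8020104380859231
```

View pics/w5.png

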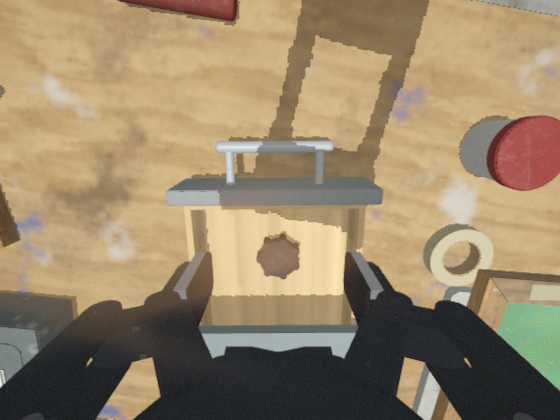

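The knob lies free in the middle of the drawer at (279,255), and the fingers are clear. Next: back off in front of the handle, close the fingers, go down and push.

Emit:
jog_arm([
  [0,0,-0.03,0,0,0,5],
  [0,-0.003,-0.06,0,0,0,5],
  [0,-0.003,-0.096,0,0,0,5],
  [0,-0.003,-0.096,0,0,0,5],
  [0,-0.003,-0.096,0,0,0,5],
  [0.03,-0.003,-0.096,0,0,0,5],
  [0.07,-0.003,-0.096,0,0,0,5],
  [0.11,-0.003,-0.096,0,0,0,5],
  [0.135,-0.003,-0.096,0,0,0,5],
  [0.148,-0.003,-0.096,0,0,0,5],
  [0.15,-0.003,-0.096,0,0,0,5],
  [0.15,-0.003,-0.096,0,0,0,5],
])

```text
time: 10.65
tool_pos: [0.4256, -0.0494, 0.003]
tcp_rot: [-0.083, 1.573, 0.082]
wrist_force: [-0.2, 0.1, 0.1]
width: 0.049
```

Emit:
jog_arm([
  [0,0,0.01,0,0,0,5],
  [0,0,0.02,0,0,0,5],
  [0,0,0.03,0,0,0,5],
  [0,0,0.04,0,0,0,5],
  [0,0,0.05,0,0,0,5],
  [0,0,0.06,0,0,0,5],
])

```text
time: 11.25
tool_pos: [0.4862, -0.043, 0.0028]
tcp_rot: [-0.083, 1.573, 0.082]
wrist_force: [-0.9, -0.2, 0.9]
width: 0.052
```

```bash
python3 look.py w6
```

```text
11.3 [ 0.48835374 -0.04304224  0.00320933] [-0.08341     1.57062741  0.08165785] [2.01020724 0.04120885 0.40923049] 0.0499122110965363
```

View pics/w6.png

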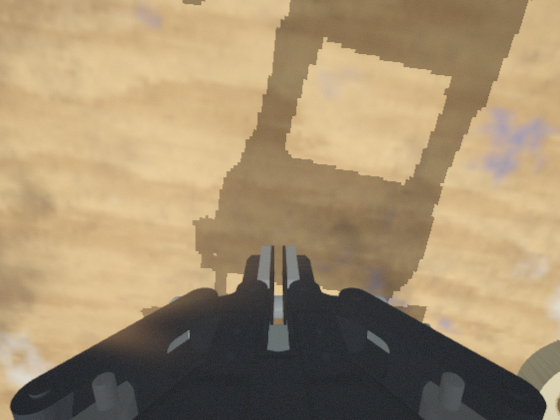

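Fingers closed, with the steel handle just beyond them at about (279,310). Continue the push.

Emit:
jog_arm([
  [0,0,0.01,0,0,0,5],
  [0,0,0.02,0,0,0,5],
  [0,0,0.03,0,0,0,5],
  [0,0,0.04,0,0,0,5],
  [0,0,0.05,0,0,0,5],
  [0,0,0.06,0,0,0,5],
  [0,0,0.07,0,0,0,5],
  [0,0,0.078,0,0,0,5],
  [0,0,0.082,0,0,0,5],
])

```text
time: 12.2
tool_pos: [0.5713, -0.0345, 0.0033]
tcp_rot: [-0.084, 1.57, 0.082]
wrist_force: [-0.4, 0.2, 1.1]
width: 0.051
```

Emit:
jog_arm([
  [0,0,0.002,0,0,0,5],
  [0,0,0.004,0,0,0,5],
  [0,0,0.006,0,0,0,5],
  [0,0,0.006,0,0,0,5],
])

```text
time: 12.6
tool_pos: [0.5776, -0.0339, 0.0034]
tcp_rot: [-0.084, 1.569, 0.081]
wrist_force: [-0.3, 0.1, 0.4]
width: 0.05
```

Run:
```python
from h import *
im=imaging.read_camera("top");cv2.imwrite("pics/t3.png",im)
s=imaging.read_camera("side");cv2.imwrite("pics/s3.png",s)
t=tool();d=np.array([.9944,.1056,0])
print("bar travel by finger est", (t[:3,3]-[.470,-.044,0])@d+.0165)
```

```text
bar travel by finger est 0.12455600330754457
```

Emit:
jog_arm([
  [0,0,0.002,0,0,0,5],
  [0,0,0.003,0,0,0,5],
  [0,0,0.004,0,0,0,5],
])

```text
time: 13.0
tool_pos: [0.578, -0.0338, 0.0031]
tcp_rot: [-0.084, 1.576, 0.082]
wrist_force: [-11.3, -2.7, 8.0]
width: 0.047
```

Emit:
jog_arm([
  [0,0,0.002,0,0,0,5],
  [0,0,0.003,0,0,0,5],
  [0,0,0.004,0,0,0,5],
])

```text
time: 13.3
tool_pos: [0.5776, -0.0337, 0.0026]
tcp_rot: [-0.084, 1.585, 0.082]
wrist_force: [-13.3, -2.5, 10.7]
width: 0.046
```

Emit:
jog_arm([
  [0,0,0.002,0,0,0,5],
  [0,0,0.003,0,0,0,5],
  [0,0,0.004,0,0,0,5],
])

```text
time: 13.6
tool_pos: [0.5773, -0.0337, 0.0022]
tcp_rot: [-0.085, 1.594, 0.083]
wrist_force: [-13.1, -1.9, 9.3]
width: 0.052
```

The stop is reached (about 13 N). Back off and check.

Emit:
jog_arm([
  [0,0,-0.01,0,0,0,5],
  [0,0,-0.03,0,0,0,5],
  [0,0,-0.06,0,0,0,5],
  [-0.03,0,-0.09,0,0,0,5],
  [-0.07,0,-0.11,0,0,0,5],
  [-0.11,0,-0.11,0,0,0,5],
  [-0.15,0,-0.11,0,0,0,5],
  [-0.19,0,-0.11,0,0,0,5],
  [-0.19,0,-0.11,0,0,0,5],
  [-0.19,0,-0.11,0,0,0,5],
])

```text
time: 14.6
tool_pos: [0.4737, -0.0451, 0.1964]
tcp_rot: [-0.085, 1.589, 0.082]
wrist_force: [-0.0, -0.4, -1.2]
width: 0.051
```

```bash
python3 look.py w7
python3 - <<'E'
from h import *
a=cv2.imread("pics/w7.png");s=imaging.read_camera("side");cv2.imwrite("pics/s4.png",s)
b=cv2.resize(s[150:300,150:350],(400,300),interpolation=cv2.INTER_CUBIC)
cv2.imwrite("pics/f.png",np.hstack([cv2.resize(a,(400,300),interpolation=cv2.INTER_AREA),b]))
p=imaging.camera_params("wrist");T=np.load("w.npz")["T"]
d=np.array([.9944,.1056,0])
for k in(.11,.126,.14):
  u,v=w2px(p,T,np.array([.470,-.044,.05])+d*k);print(k,u*400/560,v*300/420)
E
```

```text
14.65 [ 0.47236197 -0.04485623  0.19468892] [-0.08488713  1.5927541   0.08264928] [-0.41026955 -0.47965061 -0.5960968 ] 0.04886313581558773
0.11 199.2464458253458 196.5868669503777
0.126 199.23038751067446 204.89016501370762
0.14 199.21665194443125 211.9924358883601
```

View pics/f.png

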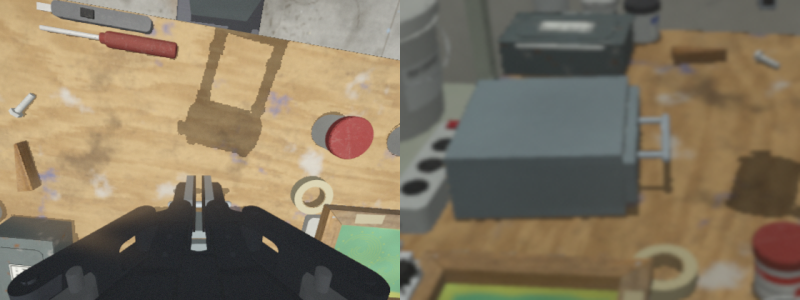

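Side view: the drawer's front panel sits against the cabinet body with no visible gap. The part standing out is about 16 mm against the 15 mm panel, and body plus panel gives the stated 220 mm depth. The arm is clear of everything, so I'm handing in.

```bash
python3 -c "
from h import *
print(finish_job())"
```

```text
the job is handed in; nothing more can be done
None
```

The knob is in the drawer, released, and the drawer is pushed shut. I handed the job in at about 15 s of robot time; `finish_job` gives no verdict.

**What I did**
- **First grasp:** it missed. The finger tips really sit about 25 mm farther back than the stated tool point, so the jaws closed above the knob without moving it.
- **Second grasp:** I went about 25 mm lower than the given data implied, and the pads stopped on the knob at 44 mm.
- **Placing:** I released the knob in the middle of the open drawer. It was about 0.12 m out by my estimate. The wrist camera showed the knob lying free on the drawer floor.
- **Shutting:** I pushed the handle bar with the closed fingers until it met a firm stop at about 13 N, then backed off and lifted clear.

**Last checks**
- **Drawer:** the handle travelled about 0.125 m. The last side picture shows the front panel against the cabinet with no visible gap.
- **Disagreement:** taking the cabinet front as the shut position, I first estimated 0.141 m of pull-out. That assumed the panel sits inside the cabinet. Measured depths (204 mm body plus 15 mm panel, against 220 mm stated) show it sits in front, which fits 0.125 m.
- **Contact:** the wrist force was back near zero and nothing was touched at hand-in.
- **Not checked:** the knob can't be seen once the drawer is shut, so its final position inside is inferred from where I left it.

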